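# Free the seized lock pin and reset the tile gauge

### The job

Dried slip has seized the T-handled lock pin of the tile gauge: a straight pull only jams it, so work it out by twisting its handle back and forth while you pull gently upward, never forcing it, then lower it into the terracotta dish beside the gauge and let go of it there. After that lift the release bar of the carriage, hold it up while you slide the carriage along to the brass pointer, and let go so that the pawl drops fully into the notch nearest the pointer. Leave the pointer, the dish and the cup, tumbler and glaze jar where they stand.

Things in the scene. Friction and masses are not known exactly. Their poses are not given: they have to be found in the camera images.
- gauge: tile-length gauge fixed to the table: plywood board 180 (x) by 280 (y) by 18 mm, origin at the table under it; the carriage slides along its +y axis, z is up; wooden fence 40 mm high along its far (+x) edge; steel rack with 8 notches 20 mm apart, tooth tops 31 mm above the table, along the near side at gauge x = -59 mm.
- lock_pin: loose steel pin, 113 mm long, 0.12 kg, upright at the start; origin at the centre of its foot, z up along the shaft, x along its T-handle. Shaft 8 mm in diameter; a round flange 31 mm in diameter, 73 to 78.5 mm above the foot, sits on the socket. A hidden cross bar (24 mm) on the shaft is caught by the dried slip. Until raised some 15 mm the foot also locks the carriage to the board.
- pin_handle (a point): centre of the pin's T-handle, a bar 46 mm long (along x), 10 mm wide, 14 mm high; 106.5 mm above the foot, 28 mm above the flange. Axes as the pin's. Neutral is the handle parallel to the gauge's x axis (it starts within 9 degrees of that); turn it about its upright axis, 30 to 50 degrees to either side of neutral.
- pin_mid (a point): point on the pin's axis 60 mm above its foot, about half-way along it. Pulled lightly (5 to 20 N) the pin rises 2 mm and jams. Turned counter-clockwise seen from above it rises some 15 mm and jams again, then clockwise past neutral 15 mm more, then counter-clockwise again, and it is loose. It turns freely only while kept pulled up against the jam, not sagging more than 2 mm.
- bore_mouth (a point): centre of the top of the pin's socket, a square steel block 42 mm wide on the carriage, top 79 mm above the table, at gauge x = +45 mm; it moves with the carriage. The pin's foot is clear of it once raised 75 mm.
- carriage (a joint): travel of the steel carriage (114 mm deep in x, 56 mm wide in y) along the gauge's +y, in m: 0 at the start, 0.14 at most; it is caught in the notches at 0, 0.02, 0.04 ... 0.14 (about 2 mm play). Sliding it takes 1.5 N.
- release_bar (a joint): lift of the release bar above its rest, in m: 0 when the pawl is fully in a notch, 0.018 at most; the pawl is clear of the teeth above 0.013. A spring of 4 N (6 N when lifted) pulls it down. It rides on the carriage.
- bar_grip (a point): centre of the grip of the release bar, a level steel bar 72 mm long (along the gauge's x), 10 mm wide, 12 mm high, on two legs at its ends with 48 mm between them; 70 mm above the table at rest; the carriage's deck lies 36 mm below it.
- pawl (a point): centre of the pawl, a 9 mm round tooth on the lower end of the near leg of the release bar, 32 mm nearer the robot (gauge -x) than bar_grip.
- pointer (a joint): position of the pointer along the gauge's y, in m, on the same scale as the carriage: the pawl is level with the pointer when both have the same value (0.05 to 0.13).
- pointer_tip (a point): tip of the small brass pointer that stands in front of the rack, 29 mm above the table, its tip pointing at the rack; it marks the wanted place along the gauge's y. It slides stiffly if pushed.
- pin_dish: the nearer of two terracotta dishes, on the robot's right of the gauge (the other stands far back, out of reach): 213 mm in diameter, 55 mm high, flat floor 124 mm in diameter 10 mm above the table, loose; origin at the centre of its underside.
- cup: bystander: pinkish unglazed cup, 68 mm in diameter, 62 mm high; origin at the centre of its underside.
- tumbler: bystander: green tumbler, 65 mm in diameter, 84 mm high; origin at the centre of its underside.
- jar: bystander: closed glaze jar with a white lid, 64 mm in diameter, 86 mm high; origin at the centre of its underside.
Not all that is in view belongs to the job. Of the things shaped like the lock_pin, the steel one is meant.

How it is judged (in metres and radians):
On the way, in this order (a step that is already met when the one before it is completed fails the run):
1. the lock pin is out of its socket (z of lock_pin in the frame of bore_mouth above 0.003 m), for 0.05 s.
2. the pin, still held, is low over the floor of the dish (horizontal distance between pin_mid and pin_dish below 0.09 m and z of pin_mid in the frame of pin_dish below 0.085 m and contact force between the fingers and lock_pin above 0.5 N), for 0.05 s.
3. the pin lies in the dish, let go (horizontal distance between pin_mid and pin_dish below 0.09 m and z of pin_mid in the frame of pin_dish below 0.085 m and contact force between the fingers and lock_pin below 0.1 N), for 0.2 s.
4. the carriage is slid with the release bar held up clear of the teeth (value of joint release_bar above 0.0125 m and value of joint carriage above 0.025 m), for 0.1 s.
5. the pawl has dropped into the notch nearest the pointer (value of joint release_bar below 0.003 m and y of pawl in the frame of pointer_tip between -0.0145 and 0.0145 m), for 0.2 s.
At the end, for the whole second after the job is handed in: The pin lies still in the dish (its middle within 90 mm of the dish's centre, under 85 mm above its underside); the carriage is at rest, let go, the release bar fully down (under 3 mm lift), the pawl within 14.5 mm of the pointer along the rack (the nearest notch) (all of step 3 and all of step 5 and contact force between the fingers and release_bar below 0.1 N and linear speed of lock_pin below 0.02 m/s and velocity of joint carriage between -0.01 and 0.01 m/s); the robot touches nothing.
It fails at once if the pin is forced against its socket with more than 80 N (contact force between lock_pin and carriage above 80 N).
It fails at once if the pointer is shifted by more than 6 mm (distance of pointer_tip from where it was at the start of the episode above 0.006 m).
It fails at once if the dish is pushed more than 50 mm (distance of pin_dish from where it was at the start of the episode above 0.05 m).
It fails at once if the cup, tumbler or jar is moved more than 30 mm or tipped (distance of any of cup, tumbler, jar from where it was at the start of the episode above 0.03 m or angle between any of cup, tumbler, jar's own z axis and vertical above 0.5 rad).
It also fails if it takes over 64 s, if anything falls off the work surface, if the arm or the gripper's body presses on something with over 40 N, if the wrist force passes 120 N, or if a joint passes its speed limit or range.

### The arm

A 6-joint arm with a two-finger parallel gripper is mounted at the origin on a cart in front of the work surface, level with it; the furniture and walls round the work are solid. World frame = base frame: x ahead of the robot, y to its left, z up, the work surface at z = 0. Lengths are in mm, angles in degrees, forces in N, time in s.
With the tool pointing down it reaches from about 300 to 850 mm from the base axis. Payload 4.2 kg.
Tool frame: the origin (TCP) lies midway between the tips of the shut fingers; the grasp point (between the pads) lies 19 mm behind it; x points along the fingers, z is the direction in which the jaws open and shut, and the axes are right-handed (so a half turn about x gives the same grasp; the last joint's range is limited). The gripper opens to 91 mm and grips with 3 to 60 N. Pads are 32 mm wide; open, the fingers measure 118 mm over their backs; the gripper's body (76 mm by 178 mm) begins 60 mm behind the grasp point.
Start: joints at [68.411, 18.312, 89.639, -0, 72.044, -1.146], TCP at [200.838, 538.802, 213.976] pointing down, gripper open.
Joint ranges: [-177.97, 177.97], [-48.28, 115.42], [12.27, 149.76], [-77.06, 257.06], [2.81, 150.46], [-146.56, 146.56]. Speed limits (degrees/s): [147.25, 147.25, 180, 180, 180, 180].

### API

Orientations are given as [roll, pitch, yaw] about the fixed x, y, z axes, in that order (R = Rz(yaw) Ry(pitch) Rx(roll)).
In Python, from workcell import env gives the robot as it stands.
- The arm moves only by the tool send_rows, never from a script. Its argument "commands" is a list that holds one entry, the list of rows, each a list of 6 numbers: the shift along the tool's x, y, z normalised to -1 to 1, where 1 is 0.1 m, then the turn, a rotation vector about the tool's x, y, z normalised to -1 to 1, where 1 is 2 pi rad. In form: [[[x, y, z, wx, wy, wz], ...]]. A call has 1 to 20 rows; each row is the pose to reach, as a shift and turn from the pose commanded when the call began, along the tool's axes at that moment, turning the shorter way round; what a row does not reach only later rows make up. A row lasts 1/8 s, in which the tool goes at most 62.5 mm and 10.7 degrees, less where a joint would pass 70% of its speed; a pose out of reach is approached as far as the arm can. A call with a number of a shift or a turn outside -1 to 1 is refused whole. A call with a gripper value outside its range is refused whole. "jaw" is the closure, from -1 (fully open) to 1 (shut), so that 0 is half open, set as the call begins (left out, the last holds). The fingers move at their own pace and stop on an object; "force" is the grip in N (left out, the last holds). Time passes only in rows, so rows that repeat a pose let the fingers close. It gives the time, the measured TCP pose, the force and the opening at its end, in the units of the state.
- env.state(): the state, without advancing time (a new reading comes with each control period).
- env.grab_frame(name): name is "side" or "top" or "wrist"; returns (picture, depth): 384x512x3 uint8, red, green, blue; 384x512 float32, mm along the optical axis (not along the pixel's ray), 0 where there is no reading.
- env.get_calibration(name): a dict with "mtx" (3x3 intrinsics, pixels), "camera_from_world" (4x4, takes a point from world to camera coordinates). Camera axes: x right, y up, looking along -z (the intrinsics and any distortion apply to the point x, -y, -z); pixel columns grow to the right and rows downward; lengths in mm; the calibration is good to about 2 mm. A picture is of the moment at which its call begins: read the wrist's pose just before it. get_calibration takes no time and is no camera call; for the wrist camera it gives the pose at the moment of the call.
- env.job_done(): hands the job in, once; it reports no verdict.
The state is a dict: "time_s": time; "qpos": joint angles; "qvel": joint speeds; "effort": joint torques, N m; "ee_pos": TCP position; "ee_rot": TCP orientation; "force": force on the tool from outside, world axes, zero at the start; "torque": the same for the moment, N m; "gripper_width": finger opening in mm.
Only numpy, scipy, OpenCV 4.12 (cv2) and the standard library are available. Lean on these libraries where they do the work, as an engineer would, in place of code of your own. Each camera call takes 0.05 s, during which the arm holds its last target.

## Working session

There is one attempt and no reset: what is moved stays moved. The work goes in short steps, Python scripts to look and compute and a tool call to move; the robot and the scene stay as the last step left them, time stands still between calls to the robot, and variables do not carry over. Pictures are saved under pics/ and viewed, and the job is handed in when it is done.

Besides the shell and the picture viewer there is one more tool, called after "Request:" as name(argument=value, ...) on one line, values as JSON. send_rows: Moves the arm, as the interface text tells. Its arguments: {"type":"object","properties":{"commands":{"type":"array","items":{"type":"array","items":{"type":"array","items":{"type":"number","minimum":-1,"maximum":1}}}},"jaw":{"type":"number"},"force":{"type":"number"}},"required":["commands"]}

```bash
mkdir -p pics; ls
cat > h.py <<'E'
import numpy as np, cv2, json, os
from workcell import env
def grab(n,tag):
    T=env.get_calibration(n); im,d=env.grab_frame(n)
    np.savez(f'pics/{tag}.npz',im=im,d=d,K=np.array(T['mtx']),T=np.array(T['camera_from_world']),dist=np.array(T.get('dist',[0])) )
    cv2.imwrite(f'pics/{tag}.png',im[:,:,::-1]); return im,d,T
def load(tag): return np.load(f'pics/{tag}.npz')
def px2w(z,u,v,depth=None,r=0):
    d=z['d']; dd=depth if depth is not None else d[int(round(v)),int(round(u))]
    K=z['K'];x=(u-K[0,2])/K[0,0]*dd;y=(v-K[1,2])/K[1,1]*dd
    return (np.linalg.inv(z['T'])@np.array([x,-y,-dd,1]))[:3]
def px2z(z,u,v,h):  # intersect ray with plane z=h
    a=px2w(z,u,v,100.);b=px2w(z,u,v,1000.); t=(h-a[2])/(b[2]-a[2]); return a+t*(b-a)
def w2px(z,p):
    c=z['T']@np.append(p,1); K=z['K']; return K[0,0]*c[0]/-c[2]+K[0,2],K[1,1]*-c[1]/-c[2]+K[1,2]
def crop(tag,x0,y0,x1,y1,s,out):
    im=load(tag)['im'][y0:y1,x0:x1,::-1]; cv2.imwrite(f'pics/{out}.png',cv2.resize(im,None,fx=s,fy=s,interpolation=cv2.INTER_CUBIC))
E
python3 - <<'E'
from h import *
for n in ['side','top','wrist']:
    im,d,T=grab(n,n+'0'); print(n,T)
print(env.state())
E
```

```text
pics
side {'mtx': array([[477.53351847,   0.        , 258.55003067],
       [  0.        , 477.53351847, 202.68761031],
       [  0.        ,   0.        ,   1.        ]]), 'camera_from_world': array([[-9.91687332e-01, -1.26168910e-01, -2.52515722e-02,
         5.68547507e+02],
       [ 4.09124305e-02, -4.95251157e-01,  8.67785956e-01,
        -8.61805806e+01],
       [-1.21993479e-01,  8.59539236e-01,  4.96296175e-01,
        -1.20657675e+03],
       [ 0.00000000e+00,  0.00000000e+00,  0.00000000e+00,
         1.00000000e+00]])}
top {'mtx': array([[457.33340742,   0.        , 259.5868893 ],
       [  0.        , 457.33340742, 195.86890165],
       [  0.        ,   0.        ,   1.        ]]), 'camera_from_world': array([[-1.85206971e-02, -9.99824469e-01, -2.83110626e-03,
         2.28425661e+01],
       [ 9.85399485e-01, -1.87326661e-02,  1.69224529e-01,
        -5.56888057e+02],
       [-1.69247859e-01,  3.44385594e-04,  9.85573459e-01,
        -1.29985276e+03],
       [ 0.00000000e+00,  0.00000000e+00,  0.00000000e+00,
         1.00000000e+00]])}
wrist {'mtx': array([[310.54597413
[... 446 characters left out ...]
0e+00,  0.00000000e+00,
         1.00000000e+00]])}
{'time_s': 0.15, 'qpos': array([ 6.84120564e+01,  1.83424099e+01,  8.96903759e+01,  1.36371880e-03,
        7.20441866e+01, -1.14656387e+00]), 'qvel': array([ 0.09063722, -0.0366632 , -0.12660383, -0.09455106,  0.02481388,
        0.00593035]), 'effort': array([ 6.17771434e-05, -4.12773156e+01, -2.32154453e+01,  7.28857121e-02,
        4.32963576e-02, -7.88486477e-05]), 'ee_pos': array([200.67530321, 538.43642289, 213.32143657]), 'ee_rot': array([ 177.88828123,   89.92301669, -112.55351974]), 'force': array([-0.76853755,  0.11990451,  0.47461953]), 'torque': array([ 0.03714494, -0.01138412, -0.01613782]), 'gripper_width': 90.98394500727082}
```

View pics/top0.png

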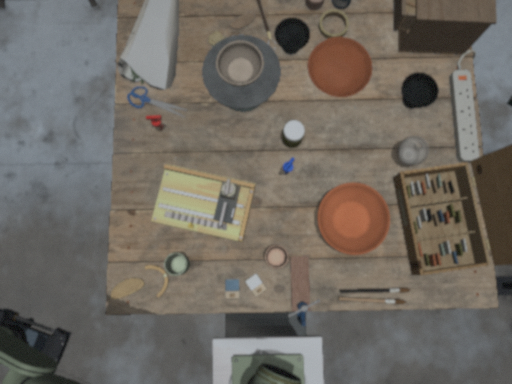

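View pics/side0.png

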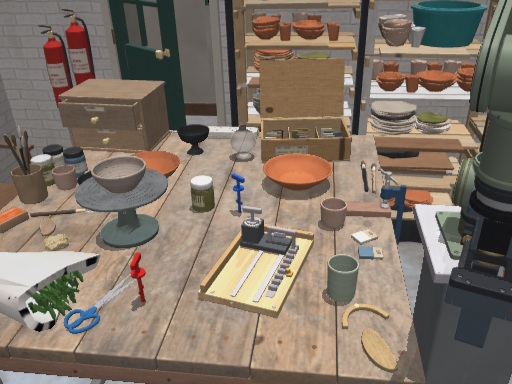

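View pics/wrist0.png

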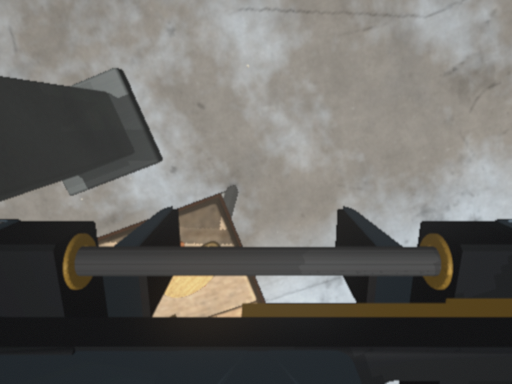

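Candidates for the lock pin are the steel T-pin in the gauge (top ~(229,188), side ~(252,215)), a blue one (top (288,166), side (238,190)) and a red one (top (154,120), side (138,275)). I choose the steel one and check it in a close crop.

Run:
```python
from h import *
crop('top0',145,155,265,245,6,'c1')
crop('side0',195,165,325,315,5,'c2')
```

```text
(no output)
```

View pics/c1.png

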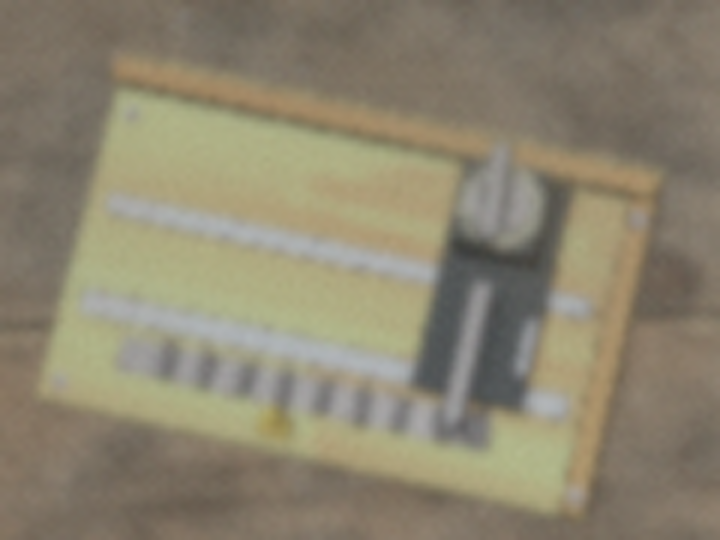

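View pics/c2.png

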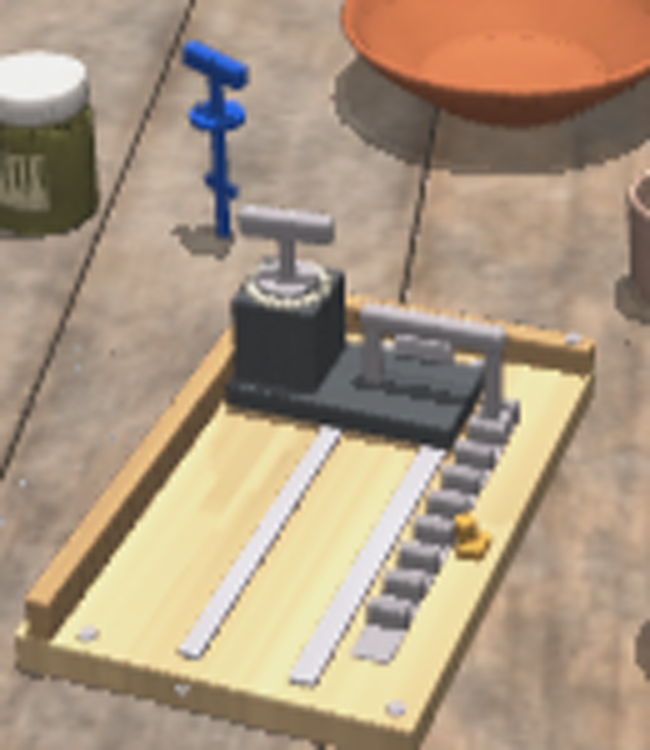

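The crops confirm the steel pin in the dark socket block with dried slip around it. The release bar grip is seen at c2 (365–500, 320), the pointer at c2 (470,537) and c1 (277,420).

```bash
cat >> h.py <<'E'
def c1(u,v): return (u+.5)/6-.5+145,(v+.5)/6-.5+155
def c2(u,v): return (u+.5)/5-.5+195,(v+.5)/5-.5+165
E
python3 - <<'E'
from h import *
np.set_printoptions(precision=1,suppress=True)
t=load('top0');s=load('side0')
print('top')
for n,uv,h in [('nearL',(40,397),18),('nearR',(580,518),18),('fenceL',(115,60),40),('fenceR',(660,172),40),
 ('hA',(503,148),119),('hB',(497,238),119),('flange',(500,210),84),('gripA',(482,283),76),('gripB',(455,415),76),('ptr',(277,410),29)]:
    u,v=c1(*uv); print(n,px2z(t,u,v,h),px2w(t,u,v))
print('side')
for n,uv,h in [('nearL',(410,737),18),('nearR',(594,375),18),('farL',(20,640),18),
 ('hA',(240,213),119.5),('hB',(333,222),119.5),('gripA',(364,315),76),('gripB',(500,330),76),('ptrtip',(460,525),29)]:
    u,v=c2(*uv); print(n,px2z(s,u,v,h),px2w(s,u,v))
E
```

```text
top
nearL [493.1 337.2  18. ] [495.4 341.9  -1.7]
nearR [428.   69.2  18. ] [428.7  69.6   7.8]
fenceL [659.2 298.1  40. ] [659.1 298.   40.4]
fenceR [596.9  26.6  40. ] [601.7  26.8  16.2]
hA [593.9  99.  119. ] [594.6  99.2 115.5]
hB [551.2 102.1 119. ] [552.6 102.6 111.2]
flange [571. 103.  84.] [564.6 100.6 118.4]
gripA [537.1 112.5  76. ] [537.3 112.6  74.2]
gripB [473.7 125.7  76. ] [473.7 125.6  76.3]
ptr [483.1 217.5  29. ] [481.9 215.9  39.5]
side
nearL [492.5 343.2  18. ] [492.9 339.   14.1]
nearR [426.   77.4  18. ] [426.   71.5  14.1]
farL [663.8 300.3  18. ] [664.7 297.5  15.5]
hA [594.8 106.  119.5] [594.9 105.5 119.2]
hB [549.9 110.7 119.5] [550.5 106.3 116.9]
gripA [534.7 122.3  76. ] [535.4 117.   72.6]
gripB [470.  129.6  76. ] [470.1 128.3  75.2]
ptrtip [481.9 217.6  29. ] [481.2 226.3  35.7]
```

```bash
cat >> h.py <<'E'
from scipy.spatial.transform import Rotation as Ro
def Rcur(s): return Ro.from_euler('xyz',s['ee_rot'],degrees=True).as_matrix()
def Rdown(a): # tool z (jaw dir) at world yaw a deg, tool x down
    z=np.array([np.cos(np.radians(a)),np.sin(np.radians(a)),0]); x=np.array([0,0,-1.]); return np.c_[x,np.cross(z,x),z]
def row(p,a,s=None,p0=None,R0=None):
    s=s or env.state(); R0=Rcur(s) if R0 is None else R0; p0=s['ee_pos'] if p0 is None else np.array(p0,float)
    d=R0.T@(np.array(p)-p0)/100; w=Ro.from_matrix(R0.T@Rdown(a)).as_rotvec()/(2*np.pi)
    return np.round(np.r_[d,w],4)
def jawyaw(s): z=Rcur(s)[:,2]; return np.degrees(np.arctan2(z[1],z[0]))
E
python3 - <<'E'
from h import *
np.set_printoptions(precision=3,suppress=True)
s=env.state(); print(Rcur(s),jawyaw(s),s['qpos'])
w=load('wrist0');print('cam',np.linalg.inv(w['T'])[:3,3])
for a in (77,257,-103): print(a,row([520,150,260],a))
t=load('top0')
for n,u,v,h in [('dishL',317,218,55),('dishR',389,218,55),('dishT',353,183,55),('dishB',353,253,55),('cup',276,256,62),('tum',178,263,84),('jar',293,130,86)]: print(n,px2z(t,u,v,h))
E
```

```text
[[-0.001 -0.937  0.349]
 [-0.001  0.349  0.937]
 [-1.     0.    -0.001]] 69.55820093311095 [68.412 18.342 89.69   0.001 72.044 -1.147]
cam [136.138 563.33  384.587]
77 [-0.464 -4.349 -2.525 -0.021 -0.    -0.   ]
257 [-0.464 -4.349 -2.525  0.479 -0.     0.   ]
-103 [-0.464 -4.349 -2.525  0.479 -0.     0.   ]
dishL [ 487.557 -153.113   55.   ]
dishR [ 483.614 -362.015   55.   ]
dishT [ 589.113 -263.085   55.   ]
dishB [ 384.719 -252.231   55.   ]
cup [380.03  -31.143  62.   ]
tum [364.869 244.012  84.   ]
jar [744.702 -89.195  86.   ]
```

Run:
```python
from h import *
print(row([590,150,250],77))
```

```text
[-3.6400e-01 -5.0047e+00 -2.2805e+00 -2.0700e-02 -2.0000e-04 -0.0000e+00]
```

Request:
send_rows(commands=[[[-0.36,-0.5,-0.23,0,0,0],[-0.36,-1,-0.456,0,0,0]]])

```text
time_s: 0.4
ee_pos: [279.7, 461.8, 251.9]
ee_rot: [-13.9, 89.7, 55.8]
force: [1.0, 0.5, -0.8]
gripper_width: 91.1
```

Request:
send_rows(commands=[[[0,-0.5,-0.23,0,0,0],[0,-1,-0.456,0,0,0]]])

```text
time_s: 0.65
ee_pos: [357.3, 382.1, 249.9]
ee_rot: [-46.9, 90.0, 22.7]
force: [1.2, 0.7, 0.7]
gripper_width: 91.0
```

Request:
send_rows(commands=[[[0,-0.5,-0.23,0,0,0],[0,-1,-0.456,0,0,0]]])

```text
time_s: 0.9
ee_pos: [435.1, 304.3, 249.8]
ee_rot: [82.4, 90.0, 151.9]
force: [-0.0, 1.5, -0.4]
gripper_width: 91.2
```

Request:
send_rows(commands=[[[0,-0.5,-0.23,0,0,0],[0,-1,-0.456,0,0,0]]])

```text
time_s: 1.15
ee_pos: [512.9, 226.7, 249.8]
ee_rot: [79.3, 90.0, 148.9]
force: [0.5, -0.2, 0.1]
gripper_width: 91.3
```

Request:
send_rows(commands=[[[0,-0.5,-0.23,-0.01,0,0],[0,-1,-0.456,-0.02,0,0],[0,-1,-0.456,-0.02,0,0],[0,-1,-0.456,-0.02,0,0],[0,-1,-0.456,-0.02,0,0],[0,-1,-0.456,-0.02,0,0]]])

```text
time_s: 1.9
ee_pos: [589.0, 151.5, 250.3]
ee_rot: [-32.3, 90.0, 44.5]
force: [0.7, -1.1, 0.6]
gripper_width: 91.5
```

Run:
```python
from h import *
grab('wrist','w1'); s=env.state();print(s['ee_pos'],jawyaw(s),s['qpos'])
z=load('w1'); cv2.imwrite('pics/w1b.png',cv2.resize(z['im'][:,:,::-1],(800,600)))
```

```text
[589.12865173 151.41372175 250.24099972] 76.83969545133421 [ 1.33262348e+01  2.02596964e+01  8.14893691e+01  7.89430788e-03
  7.82325707e+01 -6.35150677e+01]
```

View pics/w1b.png

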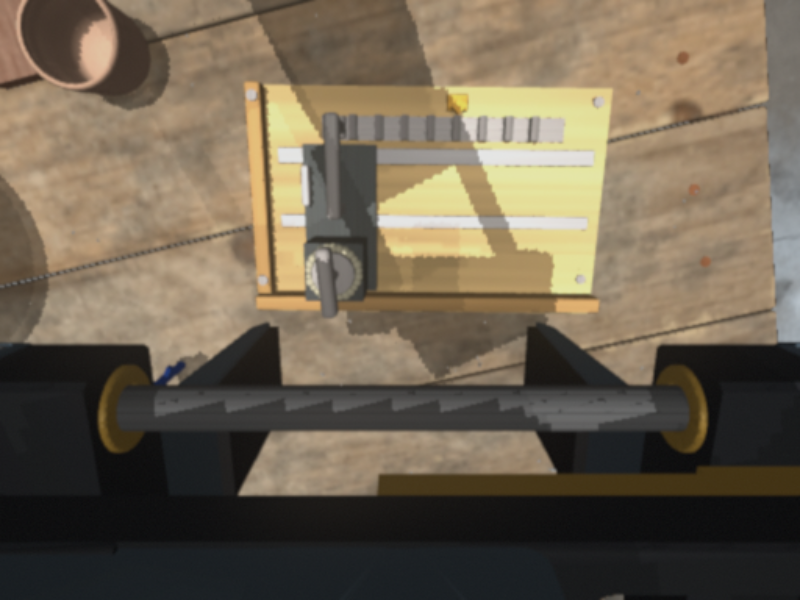

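The wrist view shows the gauge clearly: the pin handle at (327,280), the bar grip at (333,165) and the pointer at (457,102). I enlarge it.

Run:
```python
from h import *
crop('w1',150,45,400,210,3.2,'c3'); crop('w1',185,60,325,160,5.7,'c4');crop('w1',185,130,265,210,7.5,'c5')
```

```text
(no output)
```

View pics/c4.png

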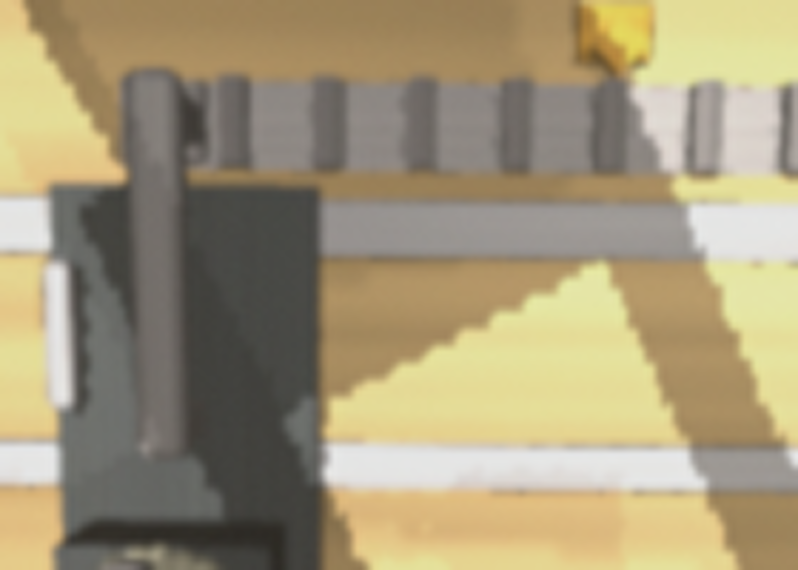

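View pics/c5.png

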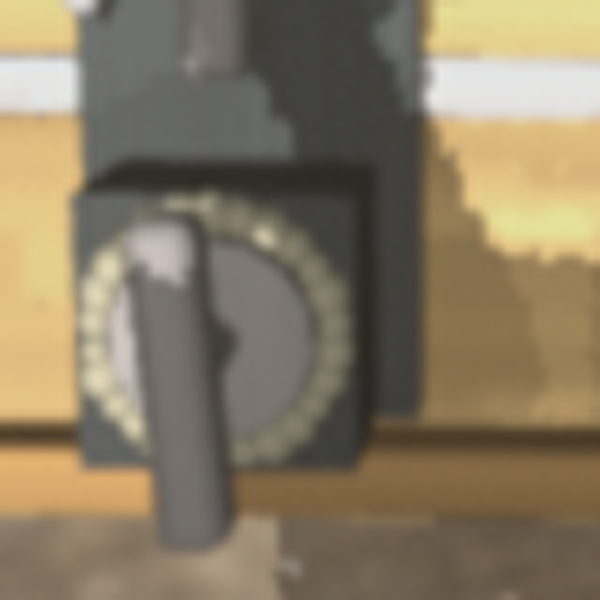

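Run:
```python
from h import *
np.set_printoptions(precision=1,suppress=True)
z=load('w1')
f4=lambda u,v:((u+.5)/5.7-.5+185,(v+.5)/5.7-.5+60)
f5=lambda u,v:((u+.5)/7.5-.5+185,(v+.5)/7.5-.5+130)
pts={}
for n,f,uv,h in [('gripNearL',f4,(123,75),76),('gripNearR',f4,(180,75),76),('gripFarL',f4,(140,450),76),('gripFarR',f4,(188,450),76),('ptr',f4,(618,74),29),
 ('rib1',f4,(232,80),31),('rib6',f4,(707,84),31),('rib1b',f4,(234,165),31),('rib6b',f4,(705,172),31),
 ('hNL',f5,(125,235),119.5),('hNR',f5,(200,225),119.5),('hFL',f5,(160,545),119.5),('hFR',f5,(232,540),119.5),
 ('fl_l',f5,(108,340),84.5),('fl_r',f5,(312,340),84.5),('fl_t',f5,(210,235),84.5),
 ('blkNL',f5,(75,195),79),('blkNR',f5,(358,195),79),('blkFL',f5,(83,468),79),('blkFR',f5,(358,468),79)]:
    p=px2z(z,*f(*uv),h); pts[n]=p; print(n,p,px2w(z,*f(*uv)))
g=sum(pts[k] for k in('gripNearL','gripNearR','gripFarL','gripFarR'))/4; h=sum(pts[k] for k in('hNL','hNR','hFL','hFR'))/4
b=sum(pts[k] for k in('blkNL','blkNR','blkFL','blkFR'))/4
print('grip',g,'handle',h,'block',b)
d=pts['rib6b']-pts['rib1b'];d2=pts['rib6']-pts['rib1'];print('yaw',-np.degrees(np.arctan2(d[0],d[1])),-np.degrees(np.arctan2(d2[0],d2[1])),np.linalg.norm(d))
hd=pts['hFL']+pts['hFR']-pts['hNL']-pts['hNR'];print('handle yaw',np.degrees(np.arctan2(hd[1],hd[0])),np.linalg.norm(hd)/2)
y=-13.3;yv=np.array([-np.sin(np.radians(y)),np.cos(np.radians(y)),0]);xv=np.array([yv[1],-yv[0],0])
print('ptr scale by grip',(pts['ptr']-g)@yv,'by block',(pts['ptr']-b)@yv,'rib1 rel block',(pts['rib1']-b)@yv,(pts['rib1b']-b)@yv, 'x block-grip',(b-g)@xv)
```

```text
gripNearL [469.2 124.9  76. ] [461.9 118.9  27.7]
gripNearR [471.6 135.1  76. ] [470.5 134.3  68.5]
gripFarL [535.6 109.9  76. ] [537.3 102.8  33.4]
gripFarR [537.7 119.   76. ] [539.6 113.1  34.6]
ptr [485.3 219.6  29. ] [485.4 219.4  30. ]
rib1 [468.4 141.1  31. ] [468.6 141.2  32.4]
rib6 [491.6 236.9  31. ] [491.6 236.8  31.7]
rib1b [484.8 137.2  31. ] [484.4 136.9  26.8]
rib6b [508.6 233.3  31. ] [508.4 234.3  25. ]
hNL [553.  104.  119.5] [556.9  95.9  81.5]
hNR [553.9 113.8 119.5] [554.5 112.9 114.5]
hFL [594.6  97.2 119.5] [623.2  69.4   0.5]
hFR [596.1 106.8 119.5] [625.2  82.9   1. ]
fl_l [571.   89.9  84.5] [571.4  89.2  81.4]
fl_r [577.8 119.2  84.5] [577.7 119.3  85. ]
fl_t [559.4 108.6  84.5] [559.8 108.   80.7]
blkNL [549.7  89.8  79. ] [549.7  89.9  79.1]
blkNR [559.2 130.5  79. ] [559.1 130.5  79.8]
blkFL [590.   79.6  79. ] [589.7  79.9  80.3]
blkFR [599.4 120.2  79. ] [599.2 120.4  80.1]
grip [503.5 122.2  76. ] handle [574.4 105.5 119.5] block [574.6 105.   79. ]
yaw -13.933733656413212 -13.578775104441595 98.9187184440661
handle yaw -9.33066948036505 42.46297734052641
ptr scale by grip 90.56647360706091 by block 90.93564622169103 rib1 rel block 10.641705123706089 10.688275082632845 x block-grip 73.1228080941165
```

Run:
```python
from h import *
print(row([574.5,105.2,160],82)); print(row([574.5,105.2,95],82))
```

```text
[ 0.9023  0.0374 -0.4835 -0.0143  0.      0.    ]
[ 1.5523  0.0376 -0.4837 -0.0143  0.      0.    ]
```

Request:
send_rows(commands=[[[0.45,0.02,-0.4,-0.0143,0,0],[0.9,0.037,-0.484,-0.0143,0,0],[0.9,0.037,-0.484,-0.0143,0,0],[0.9,0.037,-0.484,-0.0143,0,0],[0.9,0.037,-0.484,-0.0143,0,0]]])

```text
time_s: 2.58
ee_pos: [576.6, 105.1, 162.2]
ee_rot: [-70.4, 89.7, 11.6]
force: [0.7, -0.1, 0.6]
gripper_width: 91.4
```

Run:
```python
from h import *
grab('wrist','w2'); s=env.state();print(s['ee_pos'],jawyaw(s),row([574.5,105.2,95],82))
grab('side','s2');crop('w2',180,100,340,260,4,'w2b');crop('s2',195,105,325,255,5,'s2b')
```

```text
[576.38607434 105.0780938  161.97021482] 81.94918556434015 [ 6.696e-01  2.140e-02 -2.400e-03 -1.000e-04  2.000e-04  6.000e-04]
```

View pics/w2.png

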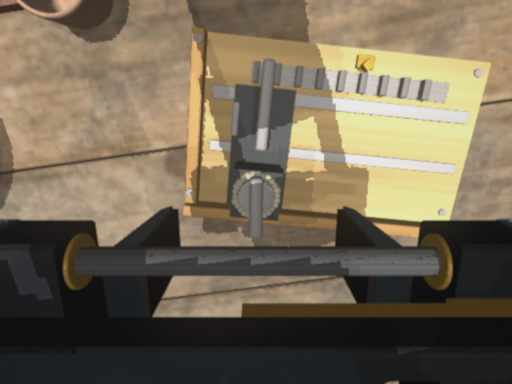

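View pics/s2b.png

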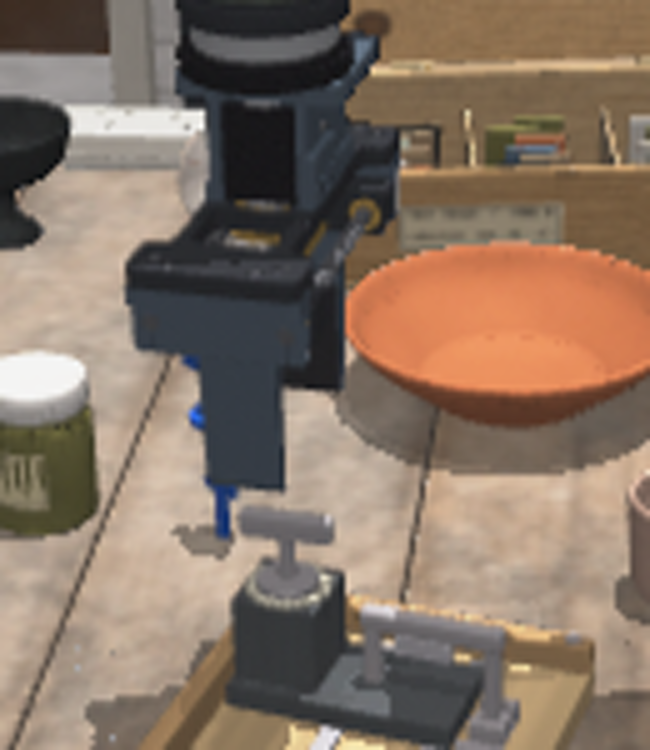

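The handle lies at column 256, vertical and centred between the jaws, so the yaw of 82 is right. Descend and grip.

Request:
send_rows(commands=[[[0.35,0.021,0,0,0,0],[0.66,0.021,0,0,0,0],[0.66,0.021,0,0,0,0],[0.66,0.021,0,0,0,0]]])

```text
time_s: 3.18
ee_pos: [574.1, 104.9, 95.4]
ee_rot: [-71.1, 89.8, 10.8]
force: [0.0, 0.1, 0.9]
gripper_width: 91.3
```

Request:
send_rows(commands=[[[0,0,0,0,0,0],[0,0,0,0,0,0],[0,0,0,0,0,0],[0,0,0,0,0,0],[0,0,0,0,0,0]]], jaw=1, force=45)

```text
time_s: 3.8
ee_pos: [572.9, 104.6, 93.9]
ee_rot: [34.6, 90.0, 116.5]
force: [-0.3, 0.4, -0.4]
gripper_width: 44.2
```

Run:
```python
from h import *
s=env.state();print(s,jawyaw(s))
grab('side','s3');crop('s3',195,105,325,255,5,'s3b')
```

```text
{'time_s': 3.8, 'qpos': array([ 9.20945027e+00,  2.46251744e+01,  9.84468270e+01,  4.98600202e-03,
        5.69292967e+01, -7.26984769e+01]), 'qvel': array([-0.02021479,  0.12382301,  0.08195356,  0.04008963, -0.11918261,
       -0.06860076]), 'effort': array([ 1.75342844e-03, -4.39362681e+01, -2.00113124e+01, -9.31370101e-03,
        8.48775962e-02,  2.07401149e-04]), 'ee_pos': array([572.92227767, 104.56510889,  93.9446165 ]), 'ee_rot': array([ 34.56212828,  89.99562476, 116.46733467]), 'force': array([-0.33629609,  0.44203102, -0.42521756]), 'torque': array([ 0.02034768, -0.0041853 ,  0.05991172]), 'gripper_width': 44.195284253442075} 81.90520630931348
```

View pics/s3b.png

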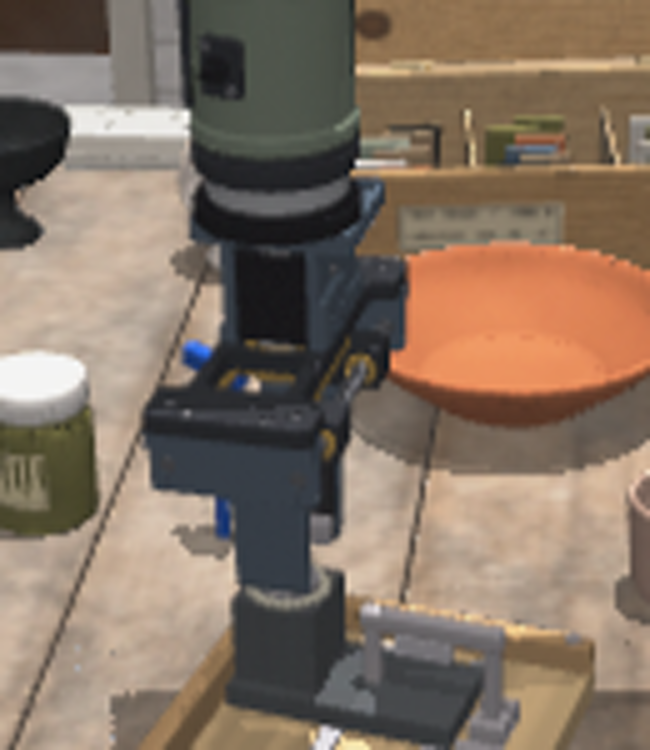

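Request:
send_rows(commands=[[[0,0,0,0,0,0],[0,0,0,0,0,0],[0,0,0,0,0,0],[0,0,0,0,0,0],[0,0,0,0,0,0]]])

```text
time_s: 4.47
ee_pos: [573.0, 104.6, 93.9]
ee_rot: [-19.3, 90.0, 62.6]
force: [-0.3, 0.6, -0.3]
gripper_width: 9.8
```

Run:
```python
from h import *
s=env.state();print(s,jawyaw(s))
```

```text
{'time_s': 4.475, 'qpos': array([ 9.20867197e+00,  2.46279191e+01,  9.84470168e+01,  3.57798507e-03,
        5.69228387e+01, -7.26986649e+01]), 'qvel': array([-0.03456249,  0.07011492,  0.05701996, -0.047643  , -0.05829005,
       -0.04015948]), 'effort': array([ 6.19444088e-02, -4.40615952e+01, -2.00404000e+01,  1.41130784e-02,
        1.18410015e-01, -8.08870791e-04]), 'ee_pos': array([572.95804688, 104.55589098,  93.91561125]), 'ee_rot': array([-19.28295035,  89.99626616,  62.6224338 ]), 'force': array([-0.30985075,  0.56952936, -0.27349231]), 'torque': array([ 0.03167772, -0.01348638, -0.0115962 ]), 'gripper_width': 9.794171117307528} 81.90538419258759
```

Gripped at 9.8 mm, with almost no side force. Pull gently upward.

Request:
send_rows(commands=[[[-0.01,0,0,0,0,0],[-0.02,0,0,0,0,0],[-0.02,0,0,0,0,0]]])

```text
time_s: 4.85
ee_pos: [573.0, 104.6, 96.0]
ee_rot: [-53.4, 90.0, 28.5]
force: [-0.5, 0.4, -0.3]
gripper_width: 9.8
```

Request:
send_rows(commands=[[[-0.01,0,0,0,0,0],[-0.01,0,0,0,0,0]]])

```text
time_s: 5.1
ee_pos: [572.8, 104.5, 96.5]
ee_rot: [101.3, 90.0, -176.8]
force: [-0.0, 0.6, -4.3]
gripper_width: 9.8
```

Request:
send_rows(commands=[[[-0.008,0,0,0,0,0],[-0.008,0,0,0,0,0],[-0.008,0,0,0,0,0]]])

```text
time_s: 5.48
ee_pos: [572.6, 104.5, 96.8]
ee_rot: [106.3, 89.9, -171.8]
force: [2.3, -0.4, -13.3]
gripper_width: 9.5
```

Request:
send_rows(commands=[[[0,0,0,-0.02,0,0],[0,0,0,-0.04,0,0],[0,0,0,-0.06,0,0],[0,0,0,-0.08,0,0]]])

```text
time_s: 5.98
ee_pos: [573.3, 104.7, 99.1]
ee_rot: [-94.9, 89.9, 16.0]
force: [0.6, -0.1, -1.1]
gripper_width: 10.0
```

```bash
cat > st.py <<'E'
from h import *
np.set_printoptions(precision=2,suppress=True)
s=env.state();print(s['time_s'],s['ee_pos'],'jaw',jawyaw(s),'F',s['force'],'T',s['torque'],'q',s['qpos'],'w',s['gripper_width'],'tilt',np.degrees(np.arccos(-Rcur(s)[2,0])))
E
python3 st.py
```

```text
5.975 [573.34 104.68  99.15] jaw 110.94227556558772 F [ 0.6  -0.13 -1.06] T [ 0.    0.04 -0.  ] q [   9.21   24.32   98.09    0.01   57.51 -101.74] w 9.966848383409799 tilt 0.07985954735532623
```

Released at +35°. Turn a little further and lift in small steps.

Request:
send_rows(commands=[[[-0.02,0,0,-0.008,0,0],[-0.05,0,0,-0.015,0,0],[-0.08,0,0,-0.015,0,0],[-0.1,0,0,-0.015,0,0]]])

```text
time_s: 6.48
ee_pos: [573.3, 104.6, 108.8]
ee_rot: [-101.1, 89.9, 15.0]
force: [0.3, 0.4, -1.3]
gripper_width: 9.8
```

Request:
send_rows(commands=[[[-0.01,0,0,0,0,0],[-0.02,0,0,0,0,0],[-0.03,0,0,0,0,0],[-0.03,0,0,0,0,0]]])

```text
time_s: 6.98
ee_pos: [573.0, 104.5, 110.7]
ee_rot: [-25.3, 90.0, 90.8]
force: [0.9, 0.2, -1.2]
gripper_width: 9.4
```

Request:
send_rows(commands=[[[-0.005,0,0,0,0,0],[-0.005,0,0,0,0,0]]])

```text
time_s: 7.22
ee_pos: [572.9, 104.6, 111.2]
ee_rot: [-28.6, 90.0, 87.5]
force: [-0.1, 0.3, -1.0]
gripper_width: 9.8
```

```bash
python3 st.py
```

```text
7.225 [572.94 104.57 111.24] jaw 116.10386988269116 F [-0.15  0.35 -1.  ] T [ 0.08  0.04 -0.01] q [   9.21   23.64   97.23    0.01   59.13 -106.9 ] w 9.833846282780828 tilt 0.0048770829954026575
```

Request:
send_rows(commands=[[[-0.01,0,0,0,0,0],[-0.01,0,0,0,0,0],[-0.01,0,0,0,0,0]]])

```text
time_s: 7.6
ee_pos: [572.8, 104.6, 111.5]
ee_rot: [62.6, 90.0, 178.7]
force: [1.1, -0.1, -8.7]
gripper_width: 9.5
```

Request:
send_rows(commands=[[[-0.003,0,0,0.02,0,0],[-0.003,0,0,0.04,0,0],[-0.003,0,0,0.06,0,0],[-0.003,0,0,0.08,0,0]]])

```text
time_s: 8.1
ee_pos: [571.8, 104.4, 111.6]
ee_rot: [99.5, 89.8, -173.4]
force: [-0.0, 0.1, -8.5]
gripper_width: 9.5
```

```bash
python3 st.py
```

```text
8.1 [571.8  104.45 111.56] jaw 87.07759316827457 F [-0.01  0.13 -8.52] T [ 0.03 -0.02 -0.02] q [  9.21  23.61  97.22   0.01  59.35 -77.87] w 9.500694279050338 tilt 0.17520407823761538
```

Turning freely under pull. Continue clockwise past neutral to about −40°.

Request:
send_rows(commands=[[[0,0,0,0.02,0,0],[0,0,0,0.04,0,0],[0,0,0,0.06,0,0],[0,0,0,0.08,0,0],[0,0,0,0.1,0,0],[0,0,0,0.12,0,0],[0,0,0,0.138,0,0],[0,0,0,0.138,0,0]]])

```text
time_s: 9.1
ee_pos: [573.2, 104.6, 113.2]
ee_rot: [-29.1, 90.0, 8.6]
force: [0.4, -0.3, -1.3]
gripper_width: 9.8
```

```bash
python3 st.py
```

```text
9.1 [573.17 104.56 113.24] jaw 37.70450666893335 F [ 0.37 -0.28 -1.25] T [-0.11  0.06  0.09] q [  9.21  23.52  97.09  -0.    59.34 -28.5 ] w 9.817343018830138 tilt 0.0488374948067216
```

Released again. Lift about 15 mm.

Request:
send_rows(commands=[[[-0.03,0,0,0,0,0],[-0.06,0,0,0,0,0],[-0.09,0,0,0,0,0],[-0.12,0,0,0,0,0],[-0.12,0,0,0,0,0]]])

```text
time_s: 9.72
ee_pos: [573.1, 104.6, 124.9]
ee_rot: [-22.6, 90.0, 15.1]
force: [0.2, -0.1, -1.2]
gripper_width: 9.6
```

Request:
send_rows(commands=[[[-0.01,0,0,0,0,0],[-0.015,0,0,0,0,0],[-0.015,0,0,0,0,0]]])

```text
time_s: 10.1
ee_pos: [572.9, 104.6, 126.0]
ee_rot: [75.3, 90.0, 112.9]
force: [0.1, -0.2, -0.8]
gripper_width: 9.5
```

Request:
send_rows(commands=[[[-0.01,0,0,0,0,0],[-0.01,0,0,0,0,0],[-0.01,0,0,0,0,0]]])

```text
time_s: 10.48
ee_pos: [572.7, 104.5, 126.5]
ee_rot: [148.3, 90.0, -174.1]
force: [0.7, 0.3, -5.3]
gripper_width: 9.6
```

Request:
send_rows(commands=[[[-0.008,0,0,-0.02,0,0],[-0.008,0,0,-0.04,0,0],[-0.008,0,0,-0.06,0,0],[-0.008,0,0,-0.08,0,0]]])

```text
time_s: 10.98
ee_pos: [571.7, 104.4, 126.6]
ee_rot: [118.6, 89.8, -174.8]
force: [0.0, 0.4, -8.0]
gripper_width: 9.7
```

Request:
send_rows(commands=[[[0,0,0,-0.02,0,0],[0,0,0,-0.04,0,0],[0,0,0,-0.06,0,0],[0,0,0,-0.08,0,0],[0,0,0,-0.1,0,0],[0,0,0,-0.12,0,0],[0,0,0,-0.138,0,0],[0,0,0,-0.138,0,0]]])

```text
time_s: 11.98
ee_pos: [573.2, 104.6, 128.4]
ee_rot: [-97.2, 90.0, 18.8]
force: [-0.7, 0.5, -1.1]
gripper_width: 9.6
```

```bash
python3 st.py
```

```text
11.975 [573.19 104.64 128.39] jaw 116.02876224912806 F [-0.67  0.46 -1.15] T [-0.    0.03 -0.01] q [   9.21   22.71   95.96    0.01   61.28 -106.82] w 9.618601994333513 tilt 0.04927634457058827
```

Loose now. Lift straight up, first slowly.

Request:
send_rows(commands=[[[-0.05,0,0,0,0,0],[-0.1,0,0,0,0,0],[-0.15,0,0,0,0,0],[-0.2,0,0,0,0,0]]])

```text
time_s: 12.48
ee_pos: [573.0, 104.6, 148.4]
ee_rot: [-94.7, 90.0, 21.4]
force: [0.4, -0.1, -1.9]
gripper_width: 9.8
```

Request:
send_rows(commands=[[[-0.15,0,0,0,0,0],[-0.3,0,0,0,0,0],[-0.45,0,0,0,0,0],[-0.6,0,0,0,0,0]]])

```text
time_s: 12.98
ee_pos: [573.1, 104.6, 209.2]
ee_rot: [-100.7, 90.0, 15.4]
force: [-0.5, 0.2, -1.0]
gripper_width: 9.5
```

```bash
python3 st.py
python3 - <<'E'
from h import *
grab('side','s4');crop('s4',195,105,325,255,5,'s4b')
# jaw yaw for placing; candidates
for a in (116,76): print(a,row([486,-257,208],a))
E
```

```text
12.975 [573.07 104.57 209.24] jaw 116.10297663629716 F [-0.55  0.15 -0.99] T [ 0.04  0.01 -0.  ] q [   9.21   19.14   89.11    0.01   71.71 -106.9 ] w 9.546972789054136 tilt 0.04662929913061122
116 [ 2.6200e-02  2.3843e+00 -2.8605e+00  3.0000e-04 -2.0000e-04  7.0000e-04]
76 [ 2.6200e-02  2.3843e+00 -2.8605e+00  1.1140e-01  1.0000e-04  8.0000e-04]
```

View pics/s4b.png

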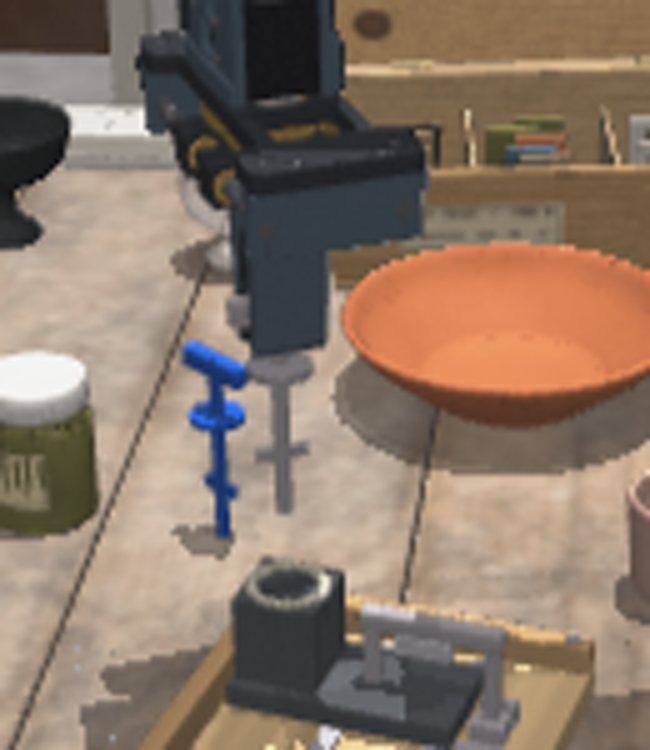

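The pin is out and hangs upright. Carry it to the dish centre (486,−257).

Request:
send_rows(commands=[[[0,0.2,-0.24,0,0,0],[0,0.5,-0.6,0,0,0],[0,0.795,-0.954,0,0,0]]])

```text
time_s: 13.4
ee_pos: [543.2, -17.1, 208.0]
ee_rot: [-148.4, 90.0, -32.3]
force: [1.0, -0.5, -0.7]
gripper_width: 9.9
```

Request:
send_rows(commands=[[[0,0.265,-0.32,0,0,0],[0,0.53,-0.64,0,0,0],[0,0.795,-0.954,0,0,0]]])

```text
time_s: 13.78
ee_pos: [513.7, -138.1, 208.1]
ee_rot: [-119.5, 90.0, -3.4]
force: [0.5, 0.8, -0.4]
gripper_width: 10.2
```

Request:
send_rows(commands=[[[0,0.265,-0.32,0.02,0,0],[0,0.53,-0.64,0.04,0,0],[0,0.7,-0.84,0.06,0,0],[0,0.795,-0.954,0.085,0,0],[0,0.795,-0.954,0.11,0,0],[0,0.795,-0.954,0.11,0,0]]])

```text
time_s: 14.52
ee_pos: [484.6, -257.6, 207.9]
ee_rot: [34.0, 90.0, 110.6]
force: [-0.5, -0.1, -0.8]
gripper_width: 9.9
```

```bash
python3 st.py
python3 - <<'E'
from h import *
grab('side','s5');grab('top','t5')
s=env.state();R0=Rcur(s);p0=s['ee_pos']
d=R0.T@(np.array([486,-257,91])-p0)/100;print(d)
t=load('top0');print([px2z(t,u,v,10) for u,v in ((332,218),(374,218),(353,197),(353,239))])
E
```

```text
14.525 [ 484.58 -257.59  207.89] jaw 76.58461419826067 F [-0.46 -0.08 -0.83] T [-0.02 -0.04  0.05] q [ -29.2    16.19   93.63    0.01   70.19 -105.79] w 9.89113705925209 tilt 0.010904225428026146
[ 1.16889483 -0.01165507  0.00579158]
[array([ 492.10442314, -203.78944973,   10.        ]), array([ 489.72652699, -329.80210384,   10.        ]), array([ 554.81188667, -270.19715523,   10.        ]), array([ 428.00967864, -263.46349498,   10.        ])]
```

View pics/t5.png

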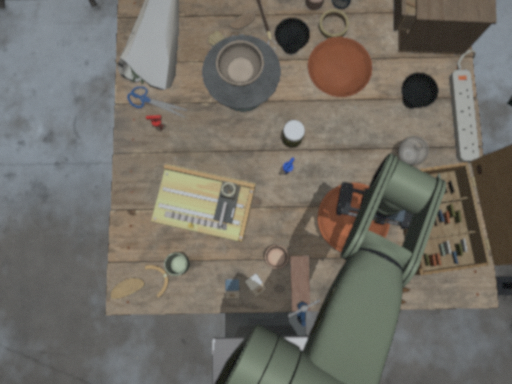

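View pics/s5.png

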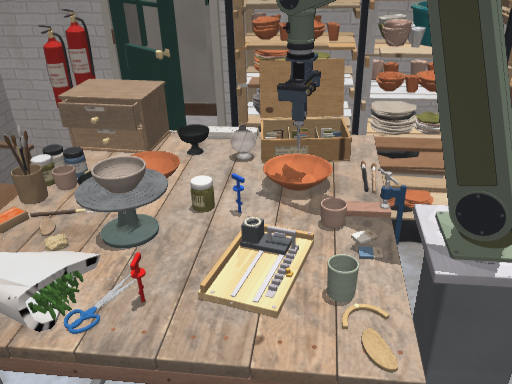

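Request:
send_rows(commands=[[[0.1,-0.04,-0.025,0,0,-0.02],[0.25,-0.04,-0.025,0,0,-0.04],[0.4,-0.04,-0.025,0,0,-0.06],[0.55,-0.04,-0.025,0,0,-0.083],[0.7,-0.04,-0.025,0,0,-0.083],[0.7,-0.04,-0.025,0,0,-0.083]]])

```text
time_s: 15.38
ee_pos: [487.2, -260.0, 136.9]
ee_rot: [-89.9, 60.3, -13.4]
force: [-0.2, 0.2, -2.0]
gripper_width: 10.0
```

```bash
python3 st.py
python3 - <<'E'
from h import *
grab('side','s6');crop('s6',230,60,370,210,5,'s6b')
s=env.state();R0=Rcur(s);p0=s['ee_pos']
d=R0.T@(np.array([488,-261,92])-p0)/100;print(d,R0[:,0])
E
```

```text
15.375 [ 487.22 -259.96  136.85] jaw 76.5904961579995 F [-0.21  0.19 -2.02] T [0.1  0.4  0.02] q [ -35.93    9.54  122.04   28.88   23.23 -136.67] w 9.982166065776106 tilt 29.745059530309128
[ 0.3981582   0.2317495  -0.00332099] [ 0.48451041 -0.11598498 -0.86706236]
```

View pics/s6b.png

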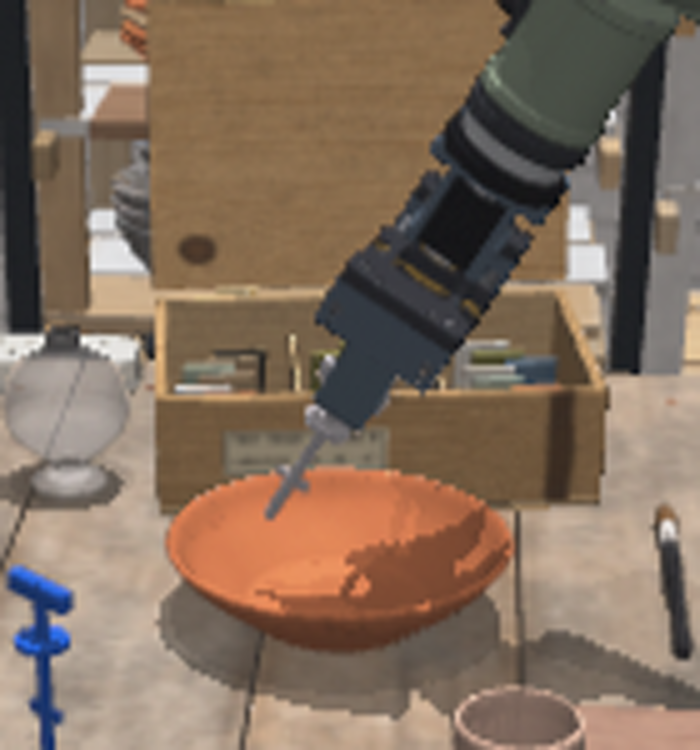

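Joints 5 and 6 are getting close to their limits, so I reduce the tilt to about 15° before going lower.

Run:
```python
from h import *
s=env.state();R0=Rcur(s);p0=s['ee_pos']
for z in (137,115,100): print(R0.T@(np.array([503,-264,z])-p0)/100)
```

```text
[ 0.08413625 -0.1249873   0.00207006]
[ 0.27488997 -0.01538344  0.00217898]
[0.40494932 0.05934646 0.00225324]
```

Request:
send_rows(commands=[[[0.05,-0.08,0,0,0,0.02],[0.085,-0.125,0,0,0,0.042],[0.27,-0.015,0,0,0,0.042],[0.34,0.022,0,0,0,0.042],[0.4,0.057,0,0,0,0.042],[0.4,0.057,0,0,0,0.042],[0.4,0.057,0,0,0,0.042]]])

```text
time_s: 16.3
ee_pos: [502.8, -264.5, 100.9]
ee_rot: [-90.1, 75.2, -13.6]
force: [-0.0, -0.3, -0.6]
gripper_width: 9.8
```

```bash
python3 st.py
python3 - <<'E'
from h import *
grab('side','s7');crop('s7',230,60,370,210,5,'s7b')
s=env.state();R=Rcur(s);d=R[:,0];print('mid',s['ee_pos']+28*d,'foot',s['ee_pos']+88*d)
E
```

```text
16.3 [ 502.75 -264.48  100.91] jaw 76.49511422996996 F [-0.02 -0.28 -0.58] T [0.04 0.23 0.02] q [ -31.59   17.22  111.43    7.48   37.45 -113.47] w 9.811216214150654 tilt 14.822629450810547
mid [ 509.74369414 -266.19583472   73.88574295] foot [ 524.66995131 -269.79948239   15.88384151]
```

View pics/s7b.png

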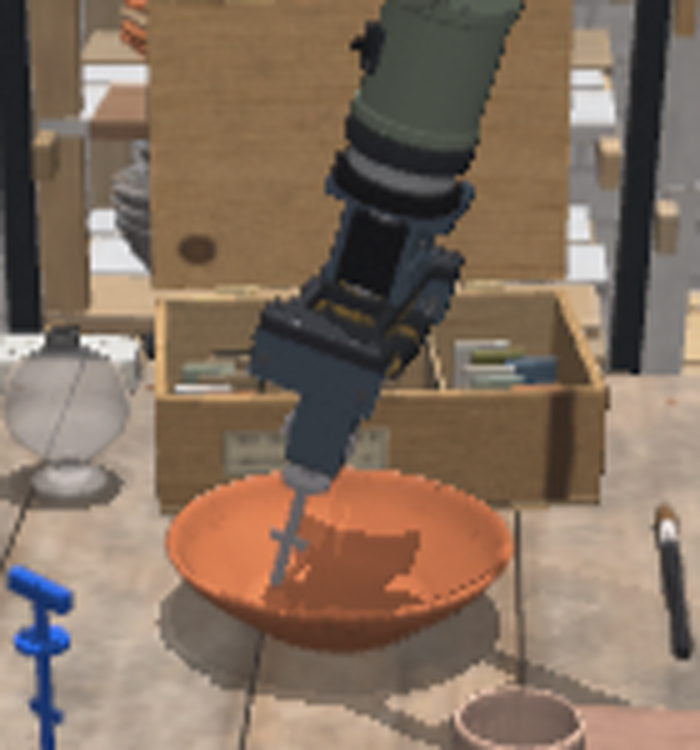

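The pin is low inside the dish. Release it.

Request:
send_rows(commands=[[[0,0,0,0,0,0],[0,0,0,0,0,0],[0,0,0,0,0,0],[0,0,0,0,0,0],[0,0,0,0,0,0],[0,0,0,0,0,0]]], jaw=-0.5)

```text
time_s: 17.1
ee_pos: [502.6, -264.3, 100.3]
ee_rot: [-90.0, 75.2, -13.5]
force: [-0.0, 0.2, 0.5]
gripper_width: 66.3
```

```bash
python3 st.py
python3 - <<'E'
from h import *
grab('side','s8');crop('s8',230,60,370,210,5,'s8b')
E
```

```text
17.1 [ 502.6  -264.26  100.29] jaw 76.5052276765852 F [-0.03  0.21  0.48] T [ 0.07  0.14 -0.03] q [ -31.58   17.27  111.45    7.48   37.45 -113.47] w 66.27091514113519 tilt 14.760894746884347
```

View pics/s8b.png

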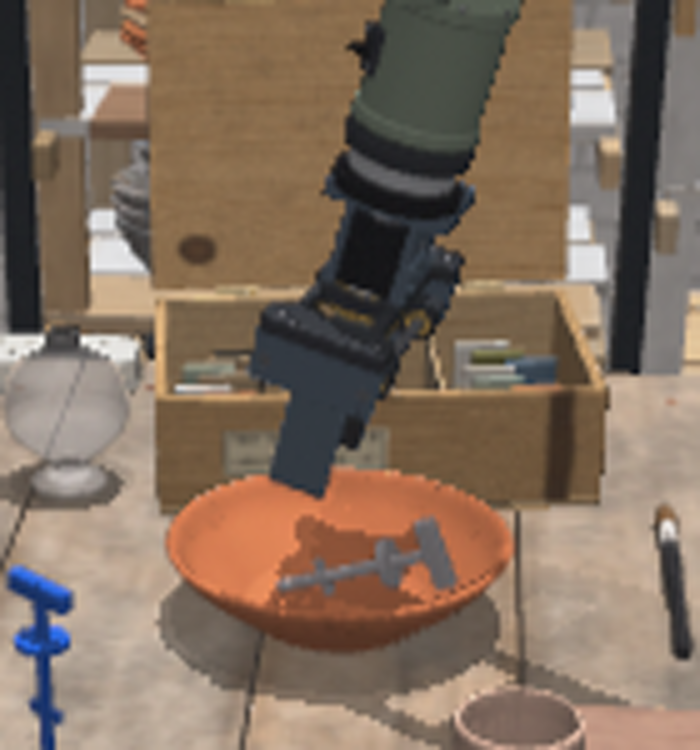

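The pin lies in the dish, let go. Retreat upward and untilt.

Request:
send_rows(commands=[[[-0.4,0,0,0,0,0],[-0.7,0,0,0,0,0.02],[-1,0,0,0,0,0.041],[-1,0,0,0,0,0.041],[-1,0,0,0,0,0.041]]])

```text
time_s: 17.77
ee_pos: [477.1, -257.8, 195.8]
ee_rot: [53.7, 89.9, 130.2]
force: [0.1, -0.1, 0.4]
gripper_width: 68.1
```

```bash
python3 st.py
python3 - <<'E'
from h import *
print(row([575,130,210],76.3)); print(row([503.5,122.2,150],76.3))
E
```

```text
17.775 [ 477.13 -257.8   195.84] jaw 76.51165029754783 F [ 0.11 -0.12  0.39] T [ 0.01  0.03 -0.02] q [ -29.61   16.13   95.53    0.03   68.42 -106.14] w 68.12281286461469 tilt 0.08038636906963034
[-1.3840e-01 -4.7100e-02  3.9994e+00  6.0000e-04  1.0000e-04 -2.0000e-04]
[ 4.6220e-01  6.2940e-01  3.7563e+00  6.0000e-04  1.0000e-04 -2.0000e-04]
```

Request:
send_rows(commands=[[[-0.14,0,0.5,0,0,0],[-0.14,-0.05,1,0,0,0]]])

```text
time_s: 18.02
ee_pos: [505.1, -161.4, 210.4]
ee_rot: [23.4, 90.0, 99.8]
force: [1.8, -0.0, -0.1]
gripper_width: 68.2
```

Request:
send_rows(commands=[[[0,0,0.5,0,0,0],[0,0,1,0,0,0]]])

```text
time_s: 18.27
ee_pos: [528.1, -63.5, 209.5]
ee_rot: [84.9, 89.9, 161.3]
force: [-0.5, -0.2, 0.6]
gripper_width: 68.1
```

Request:
send_rows(commands=[[[0,0,0.5,0,0,0],[0,0,1,0,0,0]]])

```text
time_s: 18.52
ee_pos: [551.4, 33.6, 209.5]
ee_rot: [97.8, 89.9, 174.3]
force: [0.3, -0.0, -0.0]
gripper_width: 68.6
```

Request:
send_rows(commands=[[[0,0,0.5,0,0,0],[0,0,1,0,0,0],[0,0,1,0,0,0],[0,0,1,0,0,0],[0,0,1,0,0,0]]])

```text
time_s: 19.15
ee_pos: [575.4, 128.0, 210.7]
ee_rot: [128.2, 89.9, -155.4]
force: [0.0, -0.5, -0.2]
gripper_width: 68.5
```

```bash
python3 st.py
python3 - <<'E'
from h import *
grab('wrist','w9');grab('side','s9');grab('top','t9');crop('w9',190,20,330,130,5.7,'w9b');crop('s9',230,130,370,210,5,'s9b')
E
```

```text
19.15 [575.4  128.04 210.66] jaw 76.41414951513396 F [ 0.04 -0.49 -0.25] T [-0.02  0.03 -0.05] q [ 11.43  19.76  87.95  -0.01  72.33 -64.98] w 68.4515520064938 tilt 0.05334535552983629
```

View pics/w9.png

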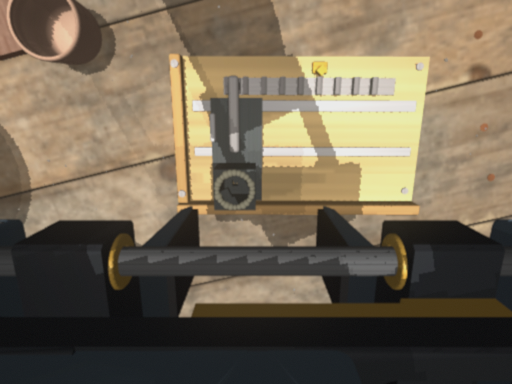

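View pics/w9b.png

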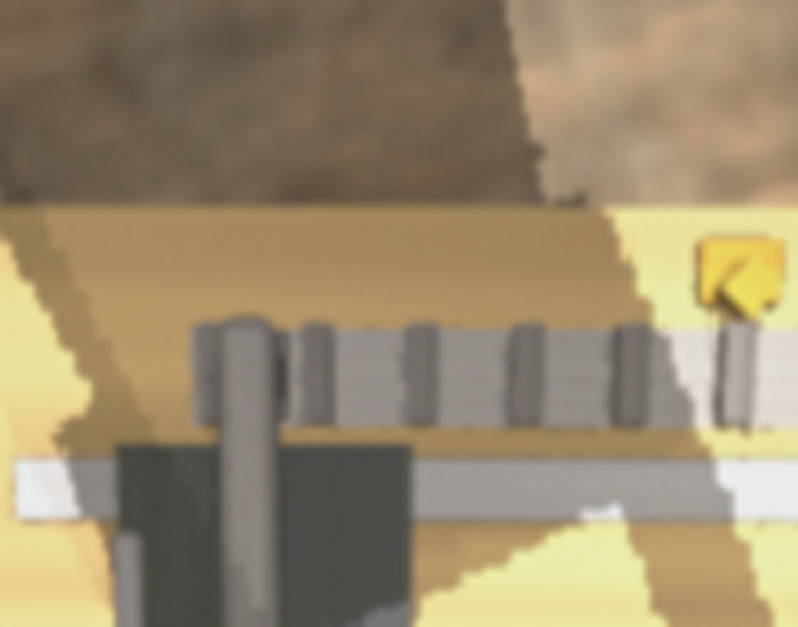

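View pics/s9b.png

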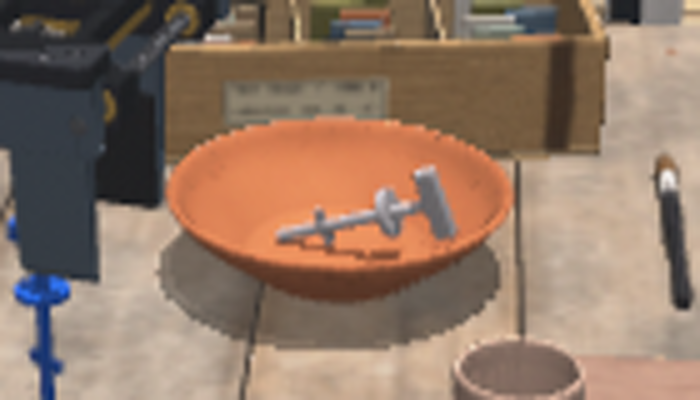

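Run:
```python
from h import *
np.set_printoptions(precision=1,suppress=True)
z=load('w9'); crop('w9',190,60,280,215,5,'w9c')
f=lambda u,v:((u+.5)/5.7-.5+190,(v+.5)/5.7-.5+20)
P={}
for n,uv,h in [('gNL',(222,325),76),('gNR',(273,325),76),('ptr',(738,318),29),('rib1',(318,330),31),('rib5',(740,330),31)]:
    P[n]=px2z(z,*f(*uv),h);print(n,P[n])
for uv in ((230.5,150.5),(240,150.5)): print('far',px2z(z,*uv,76))
print(row([503.5,122.2,110],76.3),row([503.5,122.2,51],76.3))
```

```text
gNL [469.4 126.4  76. ]
gNR [471.3 134.5  76. ]
ptr [484.9 218.1  29. ]
rib1 [468.7 140.9  31. ]
rib5 [487.2 217.6  31. ]
far [536.1 110.7  76. ]
far [538.3 119.8  76. ]
[ 1.   0.7 -0.2  0.   0.   0. ] [ 1.6  0.7 -0.2  0.   0.   0. ]
```

View pics/w9c.png

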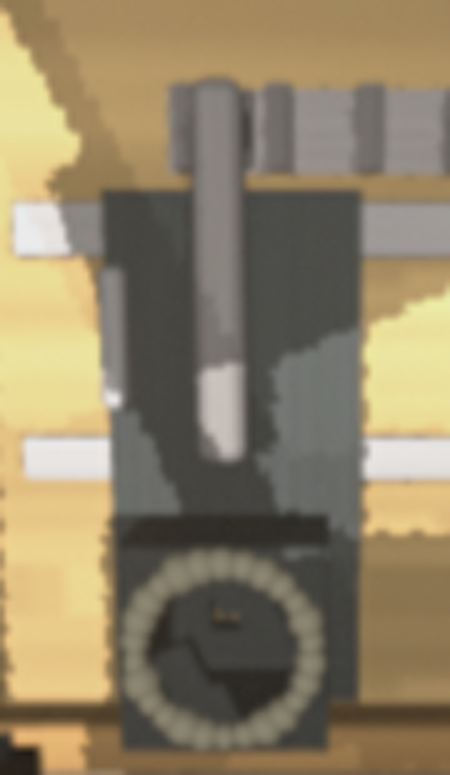

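Grip centre is (503.7,122.6), agreeing between both views. Move above it and check.

Run:
```python
from h import *
print(row([503.7,122.6,111],76.3).tolist())
```

```text
[1.0011, 0.6879, -0.2258, 0.0003, 0.0, 0.0]
```

Request:
send_rows(commands=[[[0.3,0.5,-0.16,0,0,0],[0.7,0.688,-0.226,0,0,0],[1,0.688,-0.226,0,0,0],[1,0.688,-0.226,0,0,0],[1,0.688,-0.226,0,0,0],[1,0.688,-0.226,0,0,0]]])

```text
time_s: 20.05
ee_pos: [505.2, 123.7, 112.5]
ee_rot: [-62.2, 89.8, 14.2]
force: [0.2, 0.2, 0.0]
gripper_width: 68.5
```

```bash
python3 st.py
python3 - <<'E'
from h import *
grab('wrist','w10');grab('side','s10');crop('s10',215,150,325,270,6,'s10b')
print(row([503.7,122.6,51],76.3).tolist())
E
```

```text
20.05 [505.17 123.7  112.45] jaw 76.48757618936911 F [0.17 0.19 0.02] T [-0.    0.02 -0.06] q [ 12.49  18.42 105.51   0.01  55.89 -64.  ] w 68.47928742608119 tilt 0.17694148984902072
[0.6108, 0.0083, -0.0135, 0.0005, 0.0002, 0.0003]
```

View pics/s10b.png

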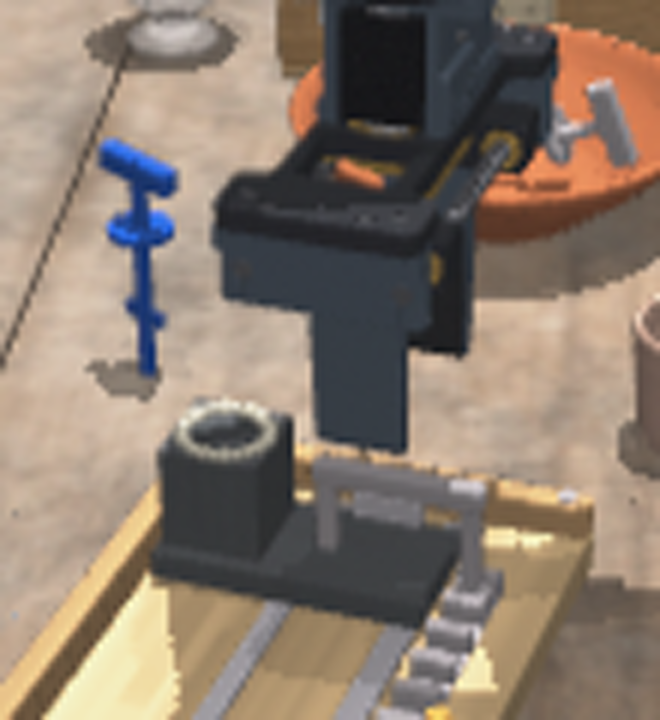

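View pics/w10.png

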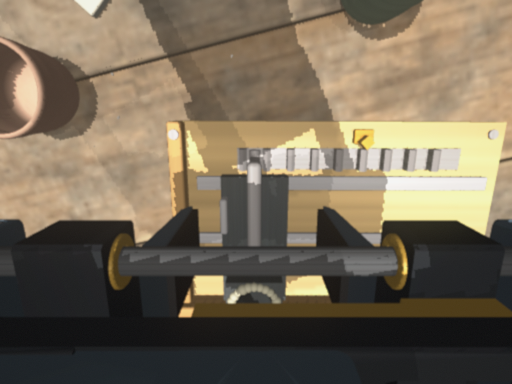

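Request:
send_rows(commands=[[[0.2,0,-0.013,0,0,0],[0.4,0,-0.013,0,0,0],[0.59,0,-0.013,0,0,0],[0.59,0,-0.013,0,0,0],[0.59,0,-0.013,0,0,0]]])

```text
time_s: 20.78
ee_pos: [504.3, 122.5, 52.9]
ee_rot: [-61.9, 89.9, 14.6]
force: [0.8, 0.5, -0.1]
gripper_width: 68.8
```

Request:
send_rows(commands=[[[0,0,0,0,0,0],[0,0,0,0,0,0],[0,0,0,0,0,0],[0,0,0,0,0,0],[0,0,0,0,0,0],[0,0,0,0,0,0],[0,0,0,0,0,0],[0,0,0,0,0,0]]], jaw=1, force=40)

```text
time_s: 21.78
ee_pos: [503.5, 122.3, 52.0]
ee_rot: [66.9, 90.0, 143.4]
force: [0.6, 0.3, -0.3]
gripper_width: 9.4
```

```bash
python3 st.py
python3 - <<'E'
from h import *
grab('side','s11');crop('s11',215,150,325,270,6,'s11b')
E
```

```text
21.775 [503.51 122.26  51.98] jaw 76.48471940428509 F [ 0.57  0.29 -0.29] T [-0.07  0.07 -0.17] q [ 12.37  22.52 109.79   0.01  47.69 -64.12] w 9.438995186452182 tilt 0.008307386056916144
```

View pics/s11b.png

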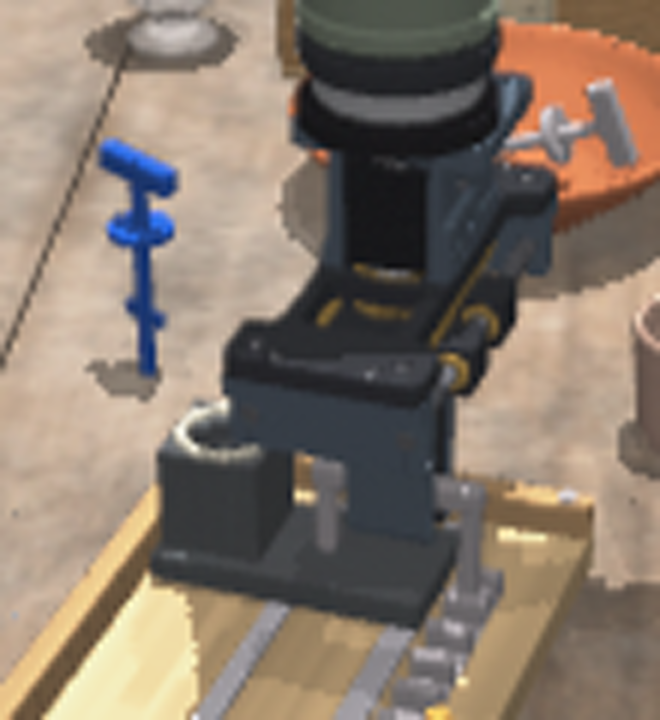

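Gripped at 9.4 mm. Lift 16 mm.

Request:
send_rows(commands=[[[-0.05,0,0,0,0,0],[-0.1,0,0,0,0,0],[-0.16,0,0,0,0,0],[-0.16,0,0,0,0,0]]])

```text
time_s: 22.32
ee_pos: [503.5, 122.2, 68.2]
ee_rot: [-56.9, 90.0, 19.6]
force: [1.5, -0.3, -7.8]
gripper_width: 10.0
```

```bash
python3 st.py
python3 - <<'E'
from h import *
grab('side','s12');crop('s12',215,150,325,270,6,'s12b')
s=env.state();a=np.radians(13.7);print(Rcur(s).T@np.array([np.sin(a),np.cos(a),0]))
E
```

```text
22.325 [503.47 122.24  68.25] jaw 76.50573730436153 F [ 1.55 -0.32 -7.78] T [-0.13 -0.3  -0.21] q [ 12.38  21.31 108.76   0.    49.92 -64.13] w 9.973762922557293 tilt 0.004997311245200726
[ 6.41547569e-05 -3.58732567e-03  9.99993563e-01]
```

View pics/s12b.png

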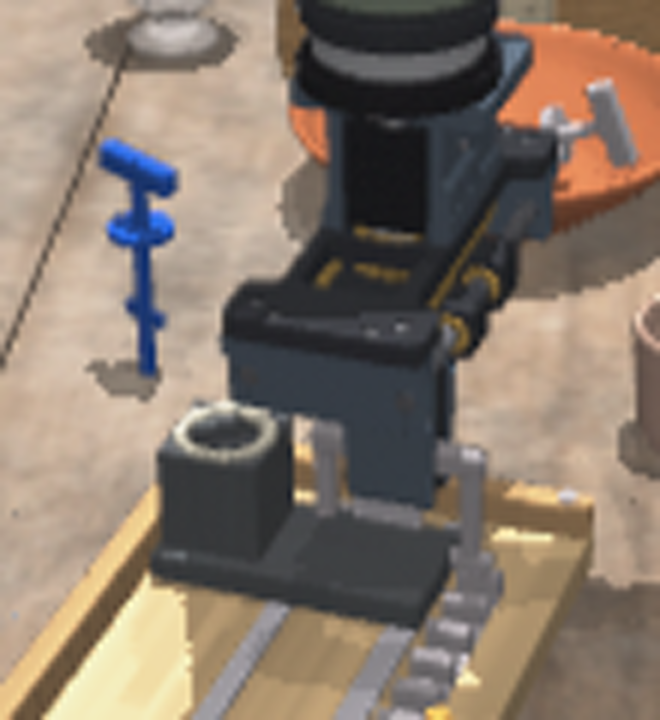

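Bar up 16 mm with a steady 8 N. Slide the carriage in steps.

Request:
send_rows(commands=[[[0,0,0.08,0,0,0],[0,0,0.16,0,0,0],[0,0,0.24,0,0,0],[0,0,0.32,0,0,0],[0,0,0.4,0,0,0]]])

```text
time_s: 23.0
ee_pos: [513.1, 161.8, 68.0]
ee_rot: [-81.7, 90.0, -5.2]
force: [3.3, -2.2, -7.5]
gripper_width: 9.5
```

```bash
python3 st.py
```

```text
23.0 [513.12 161.79  67.98] jaw 76.51844754007116 F [ 3.28 -2.2  -7.54] T [-0.45 -0.41 -0.26] q [ 16.28  22.84 106.18  -0.01  50.98 -60.24] w 9.537262566106499 tilt 0.01371062600025178
```

Request:
send_rows(commands=[[[0,-0.002,0.08,0,0,0],[0,-0.004,0.16,0,0,0],[0,-0.005,0.24,0,0,0],[0,-0.006,0.32,0,0,0],[0,-0.007,0.4,0,0,0],[0,-0.008,0.48,0,0,0],[0,-0.01,0.55,0,0,0],[0,-0.01,0.6,0,0,0],[0,-0.01,0.6,0,0,0],[0,-0.01,0.6,0,0,0]]])

```text
time_s: 24.25
ee_pos: [527.4, 219.8, 67.9]
ee_rot: [51.4, 89.9, 127.9]
force: [-2.5, 1.2, -7.3]
gripper_width: 9.6
```

```bash
python3 st.py
python3 - <<'E'
from h import *
s=env.state();y=np.array([np.sin(np.radians(13.7)),np.cos(np.radians(13.7)),0]);print((s['ee_pos']-np.array([503.47,122.24,0]))@y)
grab('side','s13');crop('s13',215,170,325,290,6,'s13b');grab('top','t13');crop('top0',145,155,265,245,6,'x');crop('t13',145,155,265,245,6,'t13b')
grab('wrist','w13')
E
```

```text
24.25 [527.42 219.83  67.95] jaw 76.48561635537959 F [-2.53  1.19 -7.33] T [ 0.33  0.32 -0.16] q [ 21.43  25.39 101.66   0.09  52.98 -55.11] w 9.608252994836102 tilt 0.07225203384110951
100.48403624739313
```

View pics/s13b.png

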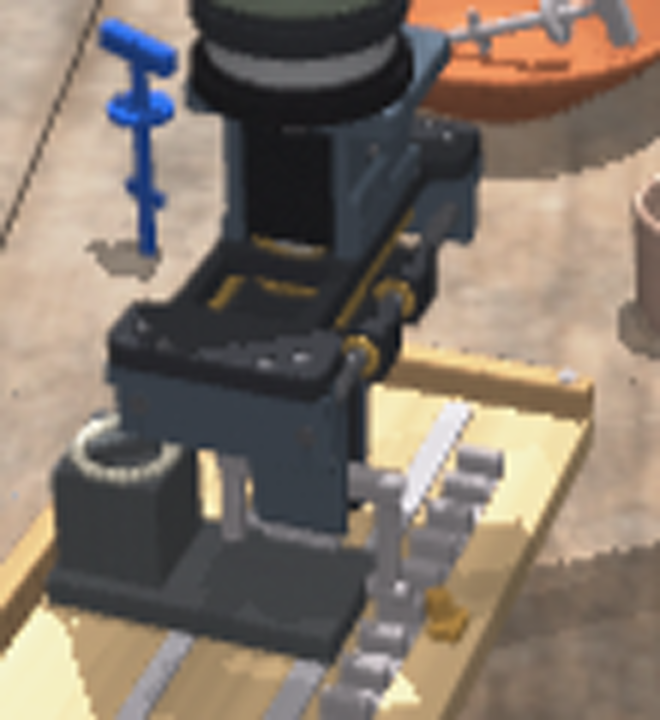

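View pics/w13.png

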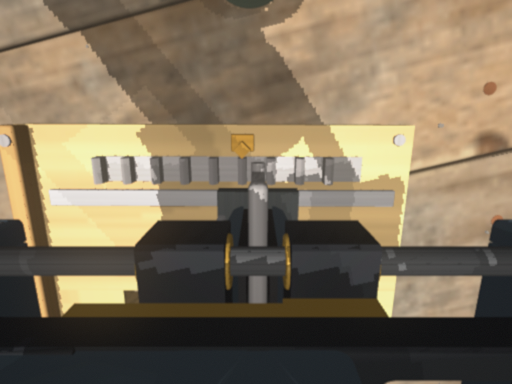

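The pawl is one half-pitch (about 9–10 mm) past the pointer, over a notch. The carriage has travelled 100 mm. Lower the bar.

Request:
send_rows(commands=[[[0.04,0,0,0,0,0],[0.08,0,0,0,0,0],[0.12,0,0,0,0,0],[0.15,0,0,0,0,0],[0.155,0,0,0,0,0],[0.155,0,0,0,0,0]]])

```text
time_s: 25.15
ee_pos: [527.4, 219.2, 52.3]
ee_rot: [109.3, 89.9, -174.2]
force: [-5.3, 1.7, -4.4]
gripper_width: 9.7
```

```bash
python3 st.py
```

```text
25.15 [527.36 219.25  52.34] jaw 76.49706656163882 F [-5.29  1.69 -4.35] T [ 0.42  0.82 -0.18] q [ 21.41  26.43 102.62   0.02  51.02 -55.1 ] w 9.688239571070529 tilt 0.06630827063312095
```

Bar lift is about 0.3 mm, so the pawl is in the notch. Let go.

Request:
send_rows(commands=[[[0,0,0,0,0,0],[0,0,0,0,0,0],[0,0,0,0,0,0],[0,0,0,0,0,0],[0,0,0,0,0,0],[0,0,0,0,0,0]]], jaw=-0.4)

```text
time_s: 25.9
ee_pos: [527.9, 219.3, 52.6]
ee_rot: [-65.6, 90.0, 10.9]
force: [0.4, 0.3, -0.5]
gripper_width: 63.3
```

Request:
send_rows(commands=[[[-0.2,0,0,0,0,0],[-0.5,0,0,0,0,0],[-1,0,0,0,0,0],[-1,0,0,0,0,0]]])

```text
time_s: 26.4
ee_pos: [530.4, 220.3, 156.7]
ee_rot: [-55.0, 89.5, 21.5]
force: [0.5, -0.3, -0.1]
gripper_width: 64.4
```

Request:
send_rows(commands=[[[-0.3,-0.4,0,0,0,0],[-0.6,-0.7,0,0,0,0],[-0.6,-0.7,0,0,0,0],[-0.6,-0.7,0,0,0,0],[-0.6,-0.7,0,0,0,0]]])

```text
time_s: 27.02
ee_pos: [594.2, 203.0, 210.8]
ee_rot: [117.7, 89.8, -165.7]
force: [0.3, -0.3, -0.1]
gripper_width: 64.3
```

```bash
python3 st.py
python3 - <<'E'
from h import *
grab('wrist','w14');crop('w14',170,40,330,160,5,'w14b');grab('side','s14');crop('s14',185,120,365,290,4,'s14b')
E
```

```text
27.025 [594.16 203.   210.81] jaw 76.54295035424789 F [ 0.33 -0.29 -0.07] T [-0.01  0.01 -0.01] q [ 17.81  23.34  82.38   0.01  74.5  -58.74] w 64.32725372393031 tilt 0.2139108030907417
```

View pics/w14b.png

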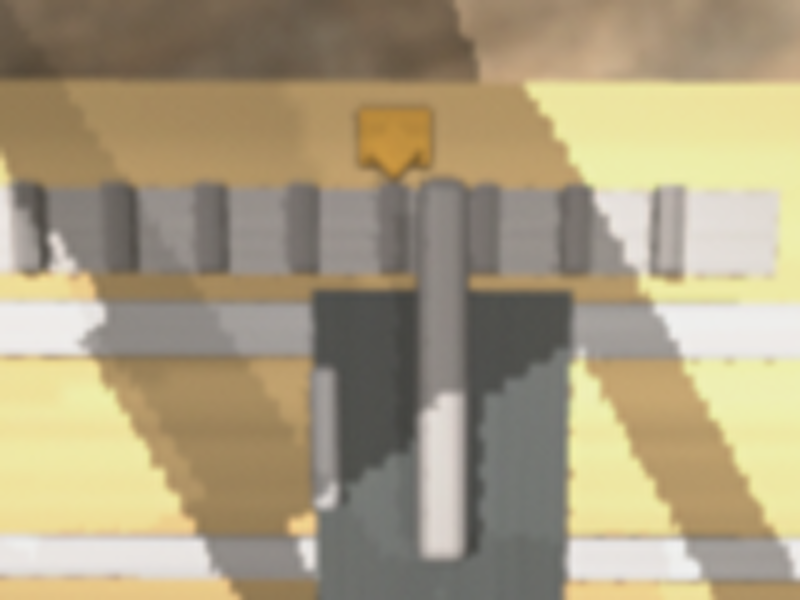

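View pics/s14b.png

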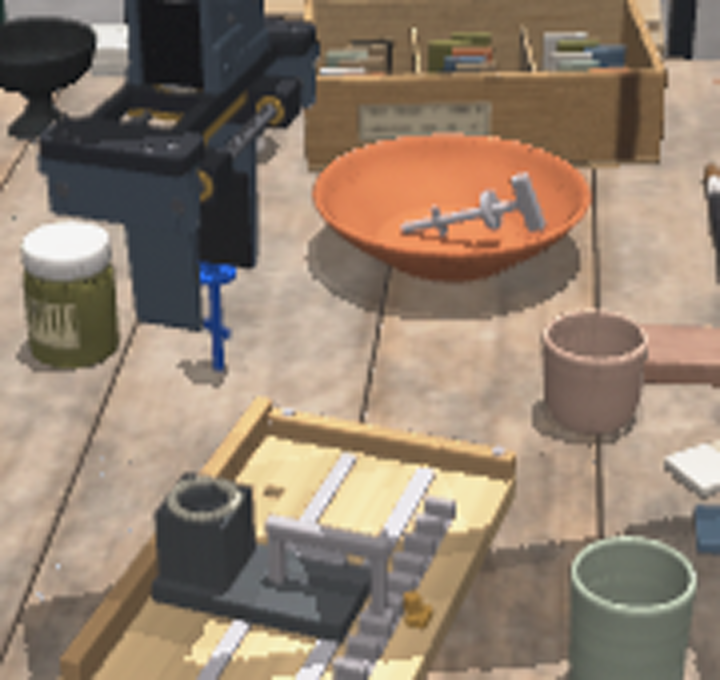

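Run:
```python
from h import *
np.set_printoptions(precision=1,suppress=True)
z=load('w14');f=lambda u,v:((u+.5)/5-.5+170,(v+.5)/5-.5+40)
y=np.array([np.sin(np.radians(13.5)),np.cos(np.radians(13.5)),0])
g=[px2z(z,*f(*p),76) for p in((419,185),(463,185),(420,557),(467,557))]
t=px2z(z,*f(394,181),29); c=sum(g)/4
print(c,t,(c-t)@y, [px2z(z,*f(*p),31)@y-t@y for p in((303,190),(395,190),(485,190))])
m=f(442,450); print('bar top depth pt',px2w(z,*m), 'at start',px2w(load('w9'),236,140))
```

```text
[527.7 219.7  76. ] [485.8 219.   29. ] 10.451952071667398 [np.float64(-19.391929398896878), np.float64(0.26314615267892805), np.float64(19.48553848711083)]
bar top depth pt [541.1 216.5  77.3] at start [527.5 118.5  75.9]
```

```bash
python3 - <<'E'
from h import *
def med(tag,us,vs,):
    z=load(tag);return np.median([px2w(z,u,v)[2] for u in us for v in vs])
print('bar now',med('w14',(256,258,260),range(85,145)),'deck now',med('w14',(272,274,276,278),range(125,150)))
print('bar before',med('w9',(234,236),range(95,145)),'deck before',med('w9',(250,252,254),range(130,150)))
E
python3 st.py
```

```text
bar now 76.70202075604374 deck now 34.54947183516069
bar before 76.45608619826459 deck before 34.84886926077627
27.125 [594.7  203.09 211.51] jaw 76.54527700779086 F [-0.28  0.47  0.19] T [ 0.01 -0.   -0.02] q [ 17.8   23.32  82.31   0.01  74.5  -58.74] w 63.85046799849233 tilt 0.12916420711039767
```

Bar height equals its rest height, the pin lies in the dish and the robot is clear. Hand in.

Run:
```python
from h import *
print(env.job_done())
```

```text
the job is handed in; nothing more can be done
None
```

I worked the pin out with three twists (counter-clockwise, clockwise, counter-clockwise) under a pull of about 5–13 N. I then lowered it into the near dish and let go of it there. After that I lifted the release bar 16 mm, slid the carriage 100 mm, lowered the bar and let go. The job was handed in at about 27 s of the 64 s allowed; it reported no verdict.

**Last checks before handing in:**
- **Pin:** it lies in the dish.
- **Release bar:** its top is at 76.7 mm, against 76.5 mm at rest before the slide, so the pawl is down in its notch.
- **Pawl and pointer:** the pawl is about 10 mm past the pointer, inside the 14.5 mm limit.
- **Left in place:** the pointer measured the same to within about 1.5 mm. The dish, cup and jar show no movement in the last side view, and the tumbler was not touched.
- **Robot:** it is clear of everything, with no measurable force.

**Not settled:** my readings of the pointer's position ranged from about 90 to 92 mm. It stands almost midway between the 80 and 100 mm notches, so which one is nearest is nearly a tie. I chose 100 mm; both are within tolerance.

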